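Extend the telescoping oven scraper and hold it ready

ROBOT

A 6-joint arm with a two-finger parallel gripper is mounted at the origin on the work surface. World frame = base frame: x ahead of the robot, y to its left, z up, the work surface at z = 0. Lengths are in m, angles in rad, forces in N, time in s.
With the tool pointing down it reaches from about 0.25 to 0.775 m from the base axis. Payload 4 kg.
Tool frame: the origin (TCP) lies midway between the tips of the shut fingers; the grasp point (between the pads) lies 19 mm behind it; z points along the fingers, y is the direction in which the jaws open and shut (so a half turn about z gives the same grasp; the last joint's range is limited). The gripper opens to 94 mm and grips with 3 to 60 N. Pads are 16 mm wide; open, the fingers measure 119 mm over their backs; the gripper's body (75 mm by 177 mm) begins 78 mm behind the grasp point.
Start: joints at [-1.28, 0.087, 1.371, -0, 1.684, -0.103], TCP at [0.211, -0.508, 0.206] pointing down, gripper open.
Joint ranges: [-3.1, 3.1], [-0.76, 2.03], [0.27, 2.55], [-1.08, 4.22], [0.17, 2.65], [-2.57, 2.57]. Speed limits (rad/s): [2.79, 2.79, 3.14, 3.14, 3.14, 3.14].

INTERFACE

Orientations are given as a unit quaternion [w, x, y, z].
In Python, from cell import ctrl gives the robot as it stands.
- The arm moves only by the tool move_arm, never from a script. Its argument "moves" is one flat list of numbers, 5 for each row, row after row: the shift along the tool's x, y, z in cm, then the turn about the tool's z in rad, then the finger opening in cm, from 0 to 9.4. In form: [tx, ty, tz, spin, grip, tx, ty, tz, spin, grip, ...]. A call has 1 to 5 rows; each row is the pose to reach, as a shift and turn from the pose commanded when the call began, along the tool's axes at that moment; what a row does not reach only later rows make up. A row lasts 1/10 s, in which the tool goes at most 50 mm and 8.59 degrees, less where a joint would pass 70% of its speed; a pose out of reach is approached as far as the arm can. A call with a gripper value outside its range is refused whole. The fingers move at their own pace and stop on an object; "force" is the grip in N (left out, the last holds). Time passes only in rows, so rows that repeat a pose let the fingers close. It gives the time, the measured TCP pose, the force and the opening at its end, in the units of the state.
- ctrl.get_state(): the state, without advancing time (a new reading comes with each control period).
- ctrl.get_image(name): name is "side" or "top"; returns a dict with "frame" (400x640x3 uint8, blue, green, red), "range_z" (400x640 float32, m along the optical axis (not along the pixel's ray), 0 where there is no reading), "fx", "fy", "cx", "cy" (pixels), "extrinsics" (4x4, takes a point from camera to world coordinates). Camera axes: x right, y up, looking along -z (the intrinsics and any distortion apply to the point x, -y, -z); pixel columns grow to the right and rows downward; lengths in m; the calibration is good to about 2 mm. A picture is of the moment at which its call begins.
- ctrl.close_job(): hands the job in, once; it reports no verdict.
The state is a dict: "clock": time; "joint_positions": joint angles; "qvel": joint speeds; "effort": joint torques, N m; "tcp_pos": TCP position; "tcp_rot": TCP orientation; "force": force on the tool from outside, world axes, zero at the start; "moment": the same for the moment, N m; "finger_gap": finger opening in m.
Only numpy, scipy, OpenCV 4.12 (cv2) and the standard library are available. Lean on these libraries where they do the work, as an engineer would, in place of code of your own. Each camera call takes 0.05 s, during which the arm holds its last target.

TASK

Take hold of the telescoping scraper by its grip, squeezing in the button on the side of the grip, and draw the handle straight up out to its second stop (both tube sections fully out) while the blade still sits in its stand. Then lift the extended scraper up so that its blade is clear above the stand, and finish holding it there, still, upright and fully extended; do not let go or put it down, and leave the plain scraper and the loaf tin alone.

Things in the scene. Friction and masses are not known exactly. Their poses are not given: they have to be found in the camera images.
- scraper: Lower part of the telescoping scraper upright in its stand: steel blade 70 (x) x 8 (y) x 56 mm, 24 mm tube, black 33 mm collar 132 to 150 mm up. Origin: centre of the blade's lower edge, 6 mm above the table at rest; z up the handle, x towards the button. 0.32 to 0.50 kg, the rest 0.15 kg. 213 mm long collapsed. Pulled with the button out it lifts out whole, unextended.
- scraper_grip (a point): Axis of the grip at mid-button height, 185 mm above the blade's edge collapsed, +40 mm per section. Grip: black block 24 (x) x 26 (y) mm, from 32 mm below to 28 mm above here. Grey button on its +x face, 12 mm wide, 30 high, 5 mm proud (29 mm over both along x). Fingers on the button and the opposite face press it flush as they squeeze. Axes as scraper.
- scraper_button (a joint): Button travel in m: 0 out, 0.005 flush with the face of the grip; spring, about 5 N when flush. It frees the telescope when pressed more than about 3.5 mm, and comes out again when let go.
- scraper_inner (a joint): First (inner) section in m: 0 collapsed, 0.040 at the first stop. Slides first, with about 0.5 N friction.
- scraper_middle (a joint): Second (middle) section in m: 0 collapsed, 0.040 at the second stop. Follows when the inner one is at its stop, with about 1.6 N friction. At the second stop a further pull lifts the lower part (the pull rises by its weight, 3 to 5 N).
- stand_a: Stand of the telescoping scraper: fixed steel block 110 (x) x 60 (y) x 45 mm high with a slot from above, 71.5 x 9.5 mm, 39 mm deep, in which the blade stands. Origin: centre of its underside, on the table; x along the slot.
- stand_b: Identical stand, holding the plain scraper.
- plain_scraper: One-piece scraper with a round black grip 28 mm in diameter, no button and no collar, 195 mm long, upright in the other stand; leave it alone. Origin: centre of the blade's lower edge.
- loaf_tin: Dark open loaf tin 110 x 200 x 80 mm high on the table; leave it alone. Origin: centre of its underside.

How it is judged:
By the outcome, as a careful person would: the job done as asked, in the order asked, and still so for the second after the job is handed in, while the arm keeps its last pose, push and grip.
It also fails if it takes over 35 s, if anything falls off the work surface, if the arm or the gripper's body presses on something with over 40 N, if the wrist force passes 120 N, or if a joint passes its speed limit or range.

## Working session

There is one attempt and no reset: what is moved stays moved. The work goes in short steps, Python scripts to look and compute and a tool call to move; the robot and the scene stay as the last step left them, time stands still between calls to the robot, and variables do not carry over. Pictures are saved under pics/ and viewed, and the job is handed in when it is done.

Besides the shell and the picture viewer there is one more tool, called after "Request:" in YAML: its name, and indented under it one key for each argument. move_arm: Moves the arm, as the interface text tells. Its arguments: {"type":"object","properties":{"moves":{"type":"array","items":{"type":"number"}},"force":{"type":"number"}},"required":["moves"]}

```bash
mkdir -p pics && ls && cat > h.py <<'E'
import numpy as np, cv2
from cell import ctrl
def grab(n,tag):
    im=ctrl.get_image(n)
    cv2.imwrite(f'pics/{n}_{tag}.png',im['frame'])
    np.savez(f'pics/{n}_{tag}.npz',**{k:np.asarray(v) for k,v in im.items() if not isinstance(v,dict)})
    return im
def pts(im):
    z=im['range_z'];v,u=np.mgrid[0:z.shape[0],0:z.shape[1]]
    X=(u-im['cx'])/im['fx']*z;Y=-(v-im['cy'])/im['fy']*z
    P=np.stack([X,Y,-z],-1)
    T=np.asarray(im['extrinsics'])
    return P@T[:3,:3].T+T[:3,3]
E
python3 - <<'E'
from h import *
s=ctrl.get_state();print(s)
for n in('side','top'):
    im=grab(n,'0');print(n,{k:v for k,v in im.items() if k not in('frame','range_z')})
E
```

```text
pics
{'clock': 0.0, 'joint_positions': array([-1.28008578e+00,  8.79523528e-02,  1.37225140e+00, -4.20315378e-05,
        1.68358751e+00, -1.03108864e-01]), 'qvel': array([-0.00221836,  0.00010739,  0.00028208,  0.00243525, -0.00200668,
       -0.00017614]), 'effort': array([-2.32211874e-03, -3.40181601e+01, -3.02430403e+01,  7.12973555e-02,
        3.30615195e-02, -1.84324545e-04]), 'tcp_pos': array([ 0.21086445, -0.50737808,  0.20430707]), 'tcp_rot': array([-1.09251607e-03,  9.80675709e-01,  1.95637279e-01, -1.23757582e-04]), 'force': array([-1.02068717,  0.11657222,  0.20207986]), 'moment': array([ 0.00138675, -0.02903678, -0.00813869]), 'finger_gap': 0.09395532070932876}
side {'fx': 463.193810681106, 'fy': 463.193810681106, 'cx': 312.51066876580666, 'cy': 191.92793881656053, 'extrinsics': array([[-0.875817  ,  0.34690284, -0.3355637 ,  0.02764301],
       [-0.48229037, -0.60245383,  0.6359602 ,  0.73014403],
       [ 0.01845476,  0.7188239 ,  0.69494721,  1.07742758],
       [ 0.        ,  0.        ,  0.        ,  1.        ]])}
top {'fx': 470.7737717133999, 'fy': 470.7737717133999, 'cx': 321.17197753584173, 'cy': 200.77351510003396, 'extrinsics': array([[ 0.02584168,  0.9891041 , -0.14493203,  0.30867572],
       [-0.99965386,  0.02485258, -0.00863132, -0.12540635],
       [-0.00493534,  0.14510491,  0.98940397,  1.46710163],
       [ 0.        ,  0.        ,  0.        ,  1.        ]])}
```

View pics/side_0.png

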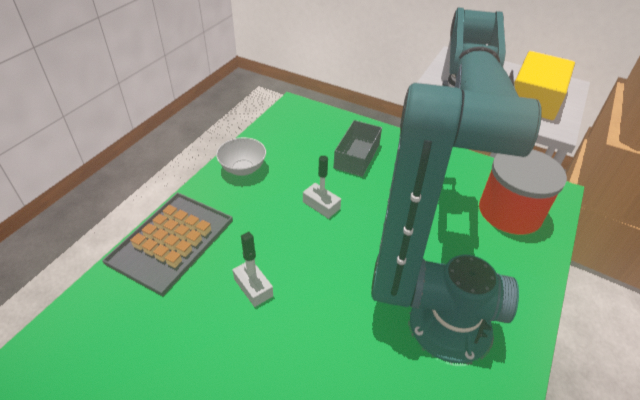

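View pics/top_0.png

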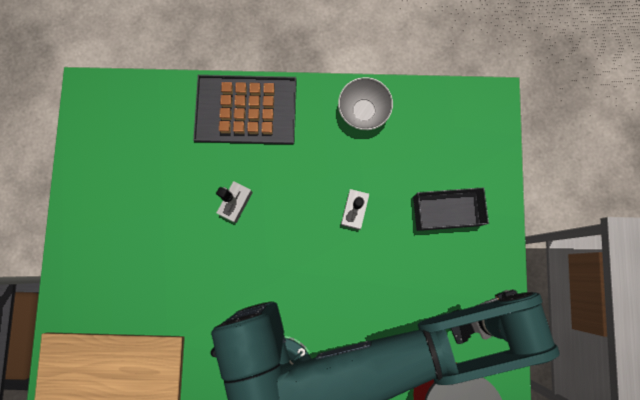

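The side view shows scrapers at about (250,270) and (322,190). In the top view they are at (233,200) and (355,208), with the tin at (450,210). I'll zoom in to tell which scraper is which and to find the button.

```bash
python3 - <<'E'
import cv2,numpy as np
s=cv2.imread('pics/side_0.png');t=cv2.imread('pics/top_0.png')
def c(a,x,y,w=38,k=5): return cv2.resize(a[y-w:y+w,x-w:x+w],None,fx=k,fy=k,interpolation=cv2.INTER_CUBIC)
m=np.hstack([c(s,252,266,40,5),c(s,322,188,40,5)]);cv2.imwrite('pics/z1.png',m)
m=np.hstack([c(t,233,202,28,7),c(t,355,208,28,7)]);cv2.imwrite('pics/z2.png',m)
E
```

```text
(no output)
```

View pics/z1.png

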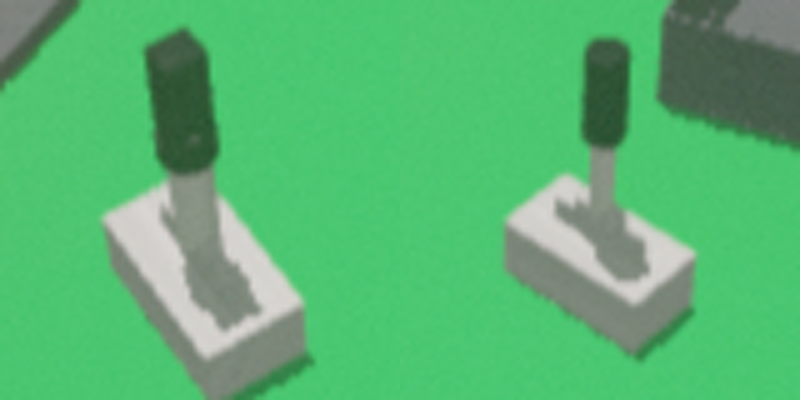

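View pics/z2.png

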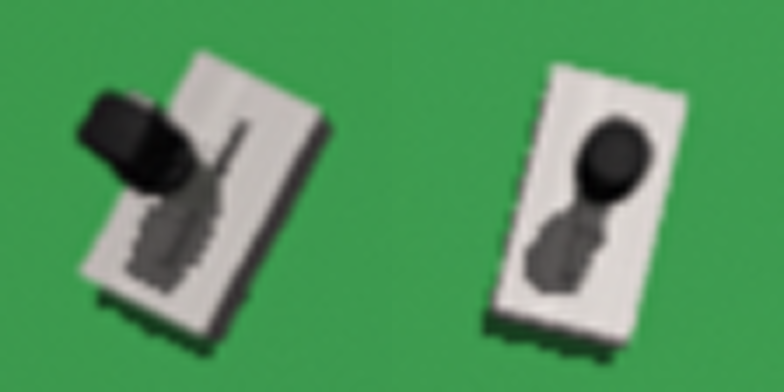

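The left scraper (top view (233,200)) has a square grip and a collar, so it is the telescoping one. A grey strip, the button, shows on its upper-right face along the slot. Next I'll measure it.

```bash
python3 - <<'E'
from h import *
class D(dict):pass
for n in('top','side'):
    f=np.load(f'pics/{n}_0.npz');im={k:f[k] for k in f.files};P=pts(im);fr=im['frame'].astype(int)
    hsv=cv2.cvtColor(im['frame'],cv2.COLOR_BGR2HSV)
    x,y=(233,200) if n=='top' else (252,268)
    R=np.zeros(P.shape[:2],bool);R[y-40:y+40,x-35:x+35]=1
    green=(hsv[...,1]>140)&(hsv[...,2]>100)
    print('table z',np.median(P[R&green][:,2]))
    st=R&(abs(P[...,2]-.045)<.006)&(hsv[...,1]<100)
    pp=P[st];print(n,'standtop n',len(pp),pp.mean(0))
    r=cv2.minAreaRect((pp[:,:2]*1000).astype(np.float32));print(r, cv2.boxPoints(r))
    g=R&(P[...,2]>.155)&(P[...,2]<.26);pp=P[g]
    print('grip',len(pp),'zmax',np.percentile(pp[:,2],[50,95,99]))
    for lo,hi in((.155,.18),(.18,.205),(.205,.26)):
        q=pp[(pp[:,2]>lo)&(pp[:,2]<hi)]
        if len(q)>4: print(lo,len(q),q.mean(0)[:2],cv2.minAreaRect((q[:,:2]*1000).astype(np.float32)))
    # top button candidates: brightish pixels
    v=fr.max(-1);b=g&(v>70)
    for i,j in np.argwhere(b): print('bright',i,j,fr[i,j],P[i,j].round(4))
E
```

```text
table z -0.00012027190933749932
top standtop n 523 [0.50809051 0.15189768 0.04498107]
((510.5833740234375, 154.85531616210938), (61.46183776855469, 109.33990478515625), 64.71440124511719) [[448.02524  150.41994 ]
 [546.8893   103.717514]
 [573.1415   159.2907  ]
 [474.27747  205.99312 ]]
grip 153 zmax [0.21423482 0.22230002 0.22438272]
0.155 31 [0.50601352 0.14735523] ((506.1658630371094, 150.23458862304688), (16.45808982849121, 31.716575622558594), 48.33262252807617)
0.18 25 [0.50648238 0.14550027] ((509.2772216796875, 146.75648498535156), (12.764368057250977, 29.0886287689209), 73.29338073730469)
0.205 97 [0.50984253 0.15330486] ((511.74212646484375, 153.46844482421875), (26.05512809753418, 28.01273536682129), 64.7046127319336)
bright 187 219 [47 88 39] [0.522  0.1616 0.2192]
bright 187 221 [41 74 33] [0.5223 0.1563 0.2185]
bright 187 222 [58 97 50] [0.5227 0.1541 0.2164]
bright 187 223 [ 88 116  85] [0.5241 0.1531 0.2089]
bright 187 224 [106 132 105] [0.5242 0.1505 0.2083]
bright 187 225 [ 95 140  88] [0.525  0.1487 0.2041]
bright 188 224 [82 88 85] [0.5207 0.1493 0.2132]
bright 1
[... 14601 characters left out ...]
0.1709 0.1659]
bright 254 248 [53 85 47] [0.502  0.1669 0.1614]
bright 254 250 [71 95 67] [0.4992 0.1627 0.1584]
bright 254 252 [54 87 50] [0.4949 0.1601 0.1583]
bright 254 253 [53 85 47] [0.4938 0.1575 0.1561]
bright 254 254 [56 91 52] [0.4919 0.156  0.1556]
bright 255 245 [50 83 50] [0.5097 0.1697 0.1556]
bright 255 246 [55 88 50] [0.5065 0.1697 0.1576]
bright 255 247 [55 87 49] [0.5049 0.1678 0.1564]
bright 255 248 [55 86 50] [0.5028 0.1664 0.1563]
bright 255 250 [57 90 52] [0.4983 0.1642 0.1566]
bright 255 251 [57 88 50] [0.4964 0.1627 0.1562]
bright 255 252 [52 86 48] [0.4935 0.1623 0.1576]
bright 256 246 [51 85 48] [0.5057 0.1711 0.1556]
bright 256 247 [59 91 53] [0.5037 0.1696 0.1552]
```

The slot runs at about -25.3° yaw with the button at its (+x, -y) end. The grip axis is at about (0.509, 0.155), and mid-button height is z = 0.191. First I'll raise the arm and turn the jaws towards the slot line.

Request:
move_arm:
  moves: [0,0,-4,-0.14,9.4,0,0,-8,-0.28,9.4,0,0,-12,-0.42,9.4,3,-2.8,-12.5,-0.56,9.4,6,-5.6,-12.5,-0.7,9.4]
  force: 35

```text
clock: 0.6
tcp_pos: [0.2452, -0.4335, 0.3319]
tcp_rot: [0.001, 0.853, 0.522, -0.0]
force: [0.4, -0.4, -0.2]
finger_gap: 0.0938
```

```bash
cat >> h.py <<'E'
from scipy.spatial.transform import Rotation as Rn
def delta(target,yaw_deg=-25.3):
    s=ctrl.get_state();q=s['tcp_rot'];R=Rn.from_quat([q[1],q[2],q[3],q[0]]).as_matrix()
    d=R.T@(np.array(target)-s['tcp_pos'])*100
    ay=np.degrees(np.arctan2(R[1,1],R[0,1]))
    print('t',s['clock'],'tcp',s['tcp_pos'].round(4),'zaxis',R[:,2].round(4),'delta cm',d.round(2),'y-ang',ay.round(2),'spin',np.radians(ay-yaw_deg).round(4))
    print('F',s['force'].round(2),'M',s['moment'].round(3),'gap',s['finger_gap'],'q',s['joint_positions'].round(3))
E
python3 -c "
from h import *
delta([.509,.155,.33])"
```

```text
t 0.6 tcp [ 0.2452 -0.4335  0.3319] zaxis [ 0.0013 -0.0024 -1.    ] delta cm [64.41 -3.35  0.08] y-ang -27.12 spin -0.0318
F [ 0.36 -0.41 -0.25] M [-0.118 -0.066 -0.02 ] gap 0.09375382072630725 q [-1.17  -0.021  1.234  0.     1.927 -0.697]
```

Request:
move_arm:
  moves: [4.5,-0.2,0,0,9.4,9,-0.5,0,0,9.4,13.5,-0.7,0,0,9.4,18,-1,0,0,9.4,22,-1.2,0,0,9.4]

```text
clock: 1.1
tcp_pos: [0.3355, -0.2301, 0.3302]
tcp_rot: [-0.0, 0.854, 0.52, 0.0]
force: [1.2, 0.1, 0.4]
finger_gap: 0.094
```

Request:
move_arm:
  moves: [4.5,-0.2,0,0,9.4,9,-0.5,0,0,9.4,13.5,-0.7,0,0,9.4,18,-1,0,0,9.4,22,-1.2,0,0,9.4]

```text
clock: 1.6
tcp_pos: [0.4259, -0.0291, 0.3301]
tcp_rot: [-0.0, 0.854, 0.52, -0.0]
force: [-0.2, -0.2, 0.2]
finger_gap: 0.0942
```

```bash
python3 -c "
from h import *
delta([.509,.155,.33])"
```

```text
t 1.6 tcp [ 0.4259 -0.0291  0.3301] zaxis [-3.e-04  0.e+00 -1.e+00] delta cm [ 2.018e+01 -1.050e+00  1.000e-02] y-ang -27.28 spin -0.0346
F [-0.2  -0.22  0.2 ] M [-0.044 -0.072 -0.02 ] gap 0.0941930978328107 q [-0.201 -0.178  1.38  -0.     1.94   0.275]
```

Request:
move_arm:
  moves: [4.5,-0.2,0,0,9.4,9,-0.5,0,0,9.4,13.5,-0.7,0,-0.01,9.4,17.5,-0.9,0,-0.02,9.4,20.2,-1.05,0,-0.035,9.4]

```text
clock: 2.1
tcp_pos: [0.5094, 0.1556, 0.3292]
tcp_rot: [-0.0, 0.844, 0.536, -0.001]
force: [0.4, -0.5, -0.1]
finger_gap: 0.094
```

Request:
move_arm:
  moves: [0,0,0,0,9.4,0,0,0,0,9.4]

```text
clock: 2.3
tcp_pos: [0.5088, 0.153, 0.3296]
tcp_rot: [-0.0, 0.845, 0.535, -0.001]
force: [-0.7, -0.7, -0.6]
finger_gap: 0.0942
```

```bash
python3 -c "
from h import *
delta([.509,.155,.172])
for n in('side','top'):
    im=grab(n,'1')
a=cv2.imread('pics/side_1.png')[130:310,160:340];b=cv2.imread('pics/top_1.png')[110:290,130:310]
cv2.imwrite('pics/z3.png',cv2.resize(np.hstack([a,b]),None,fx=2.2,fy=2.2,interpolation=2))
"
```

```text
t 2.3 tcp [0.5088 0.153  0.3296] zaxis [-0.0019 -0.001  -1.    ] delta cm [ 0.22 -0.05 15.76] y-ang -25.29 spin 0.0003
F [-0.66 -0.72 -0.64] M [-0.058 -0.001  0.045] gap 0.09416088782171313 q [ 1.860e-01  5.700e-02  1.159e+00 -1.000e-03  1.928e+00  6.270e-01]
```

View pics/z3.png

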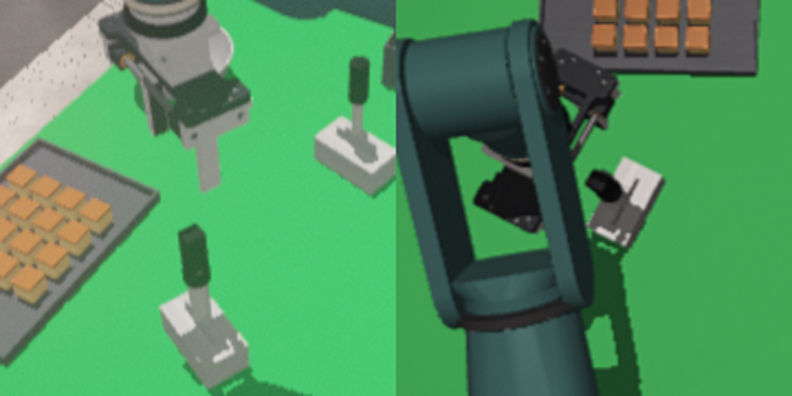

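The side view shows the gripper above the scraper with the jaws lined up along the slot. In the top view the button faces up and right. I'll descend around the grip.

Request:
move_arm:
  moves: [0.2,0,4,0,9.4,0.2,0,8,0,9.4,0.2,0,12,0,9.4,0.2,0,14.5,0,9.4,0.2,0,15.8,0,9.4]

```text
clock: 2.9
tcp_pos: [0.5082, 0.1531, 0.1698]
tcp_rot: [-0.001, 0.845, 0.534, -0.002]
force: [-0.4, -0.0, -0.1]
finger_gap: 0.0944
```

Request:
move_arm:
  moves: [0,0,0,0,9.4,0,0,0,0,9.4]

```text
clock: 3.1
tcp_pos: [0.5107, 0.1543, 0.1742]
tcp_rot: [0.001, 0.845, 0.534, 0.001]
force: [1.0, -0.5, 0.3]
finger_gap: 0.0942
```

```bash
python3 -c "
from h import *
delta([.509,.155,.172])
for n in('side','top'):
    im=grab(n,'2')
a=cv2.imread('pics/side_2.png')[190:310,190:310];b=cv2.imread('pics/top_2.png')[140:260,170:290]
cv2.imwrite('pics/z4.png',cv2.resize(np.hstack([a,b]),None,fx=3.3,fy=3.3,interpolation=2))
"
```

```text
t 3.1 tcp [0.5107 0.1543 0.1742] zaxis [ 2.7e-03  3.0e-04 -1.0e+00] delta cm [-0.01 -0.18  0.22] y-ang -25.38 spin -0.0014
F [ 0.97 -0.48  0.27] M [-0.021 -0.026 -0.016] gap 0.09418522388808805 q [ 0.187  0.057  1.465 -0.     1.617  0.63 ]
```

View pics/z4.png

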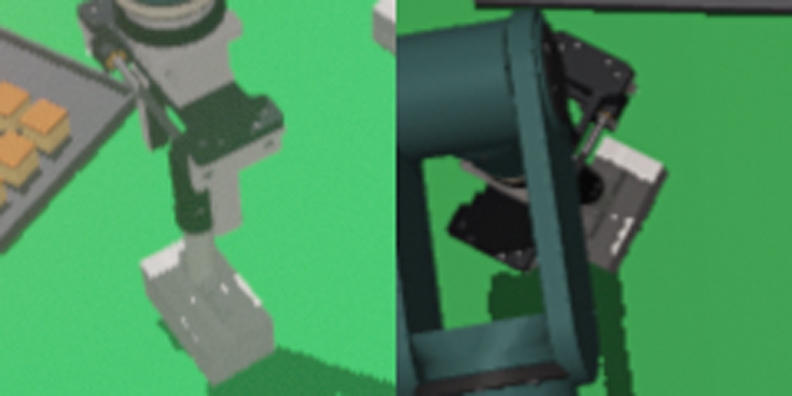

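Request:
move_arm:
  moves: [0,0,0,0,6,0,0,0,0,4,0,0,0,0,4,0,0,0,0,4,0,0,0,0,4]
  force: 30

```text
clock: 3.7
tcp_pos: [0.5099, 0.1549, 0.1724]
tcp_rot: [0.0, 0.845, 0.535, -0.0]
force: [-0.0, 0.2, -0.1]
finger_gap: 0.0577
```

```bash
python3 -c "
from h import *
delta([.509,.155,.172]);im=grab('side','3');cv2.imwrite('pics/z5.png',cv2.resize(im['frame'][180:310,190:320],None,fx=4,fy=4,interpolation=2))"
```

```text
t 3.7 tcp [0.5099 0.1549 0.1724] zaxis [-0.e+00 -1.e-04 -1.e+00] delta cm [-0.03 -0.09  0.04] y-ang -25.32 spin -0.0003
F [-0.    0.24 -0.1 ] M [-0.044 -0.014 -0.009] gap 0.057651114563856125 q [ 0.189  0.058  1.467 -0.     1.617  0.63 ]
```

View pics/z5.png

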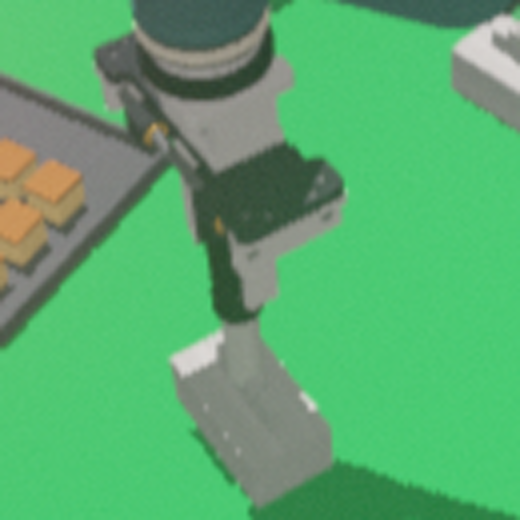

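The side view shows the fingers closing either side of the grip, clear of the collar. Next I'll close fully.

Request:
move_arm:
  moves: [0,0,0,0,3.6,0,0,0,0,3.6,0,0,0,0,3.6,0,0,0,0,3.2,0,0,0,0,3.0]

```text
clock: 4.25
tcp_pos: [0.5101, 0.1547, 0.1725]
tcp_rot: [0.0, 0.845, 0.535, 0.0]
force: [1.2, 0.2, -1.2]
finger_gap: 0.0306
```

Request:
move_arm:
  moves: [0,0,0,0,2.6,0,0,0,0,2,0,0,0,0,1.5,0,0,0,0,1.0,0,0,0,0,1.0]

```text
clock: 4.75
tcp_pos: [0.5094, 0.1551, 0.1725]
tcp_rot: [-0.0, 0.845, 0.535, -0.0]
force: [-2.5, 1.0, 2.4]
finger_gap: 0.024
```

```bash
python3 -c "
from h import *
delta([.509,.155,.172])"
```

```text
t 4.75 tcp [0.5094 0.1551 0.1725] zaxis [-1.1e-03  5.0e-04 -1.0e+00] delta cm [-0.03 -0.03  0.05] y-ang -25.31 spin -0.0001
F [-2.49  0.96  2.42] M [ 0.315  0.627 -0.002] gap 0.024035348481166417 q [1.890e-01 5.800e-02 1.467e+00 1.000e-03 1.618e+00 6.300e-01]
```

The opening is 24.0 mm, so the button is flush. There's a 2.7 N side push along the jaws, so I'll relax that by 0.5 mm and then draw up slowly.

Request:
move_arm:
  moves: [0,-0.05,0,0,1.0,0,-0.05,0,0,1.0]

```text
clock: 4.95
tcp_pos: [0.5093, 0.1552, 0.1725]
tcp_rot: [-0.0, 0.845, 0.535, -0.0]
force: [-3.0, 0.8, 2.3]
finger_gap: 0.0238
```

Request:
move_arm:
  moves: [0,0,-0.2,0,1.0,0,0,-0.5,0,1.0,0,0,-0.9,0,1.0,0,0,-1.3,0,1.0,0,0,-1.5,0,1.0]

```text
clock: 5.45
tcp_pos: [0.5093, 0.1551, 0.1879]
tcp_rot: [-0.0, 0.845, 0.535, -0.0]
force: [-2.9, 2.2, -2.0]
finger_gap: 0.0238
```

```bash
python3 -c "
from h import *
delta([.509,.155,.172]);im=grab('side','4');cv2.imwrite('pics/z6.png',cv2.resize(im['frame'][170:300,190:320],None,fx=4,fy=4,interpolation=2))"
```

```text
t 5.45 tcp [0.5093 0.1551 0.1879] zaxis [-4.e-04  1.e-04 -1.e+00] delta cm [-0.02 -0.02  1.59] y-ang -25.32 spin -0.0004
F [-2.88  2.16 -2.04] M [0.434 0.51  0.012] gap 0.023800455949643397 q [0.189 0.052 1.442 0.    1.647 0.631]
```

View pics/z6.png

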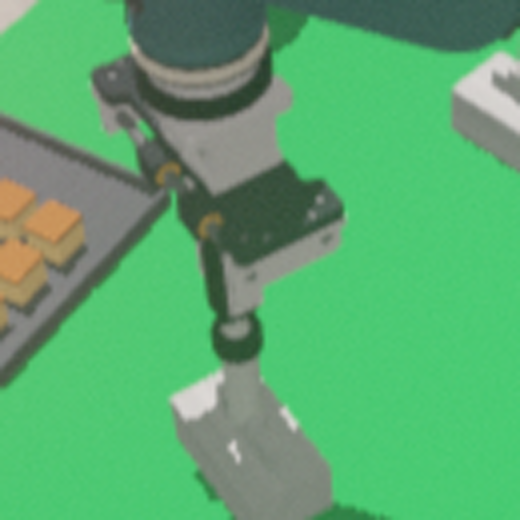

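The collar has stayed put while the grip rose 15 mm with a gap between them, so the telescope is sliding. I'll keep drawing it out with a slight side correction.

Request:
move_arm:
  moves: [0,-0.05,-0.4,0,1.0,0,-0.1,-0.9,0,1.0,0,-0.1,-1.4,0,1.0,0,-0.1,-1.9,0,1.0,0,-0.1,-2.2,0,1.0]

```text
clock: 6.0
tcp_pos: [0.5089, 0.1553, 0.2103]
tcp_rot: [0.0, 0.845, 0.535, 0.0]
force: [-0.1, 0.2, -0.6]
finger_gap: 0.024
```

```bash
python3 -c "
from h import *
delta([.509,.155,.172])"
```

```text
t 6.0 tcp [0.5089 0.1553 0.2103] zaxis [ 1.1e-03 -4.0e-04 -1.0e+00] delta cm [-0.02  0.02  3.83] y-ang -25.34 spin -0.0006
F [-0.07  0.24 -0.64] M [ 0.151  0.04  -0.055] gap 0.024037411239672582 q [ 1.900e-01  4.500e-02  1.405e+00 -1.000e-03  1.690e+00  6.320e-01]
```

Side force is now near zero and the telescope has come out about 38 mm. Next is the second section.

Request:
move_arm:
  moves: [0,0,-0.3,0,1.0,0,0,-0.7,0,1.0,0,0,-1.1,0,1.0,0,0,-1.5,0,1.0,0,0,-1.9,0,1.0]

```text
clock: 6.5
tcp_pos: [0.5088, 0.1553, 0.2287]
tcp_rot: [0.0, 0.845, 0.535, 0.0]
force: [0.6, -0.0, -3.0]
finger_gap: 0.024
```

Request:
move_arm:
  moves: [0,0,-0.4,0,1.0,0,0,-0.8,0,1.0,0,0,-1.2,0,1.0,0,0,-1.5,0,1.0,0,0,-1.7,0,1.0]

```text
clock: 7.0
tcp_pos: [0.5087, 0.1553, 0.2459]
tcp_rot: [0.0, 0.845, 0.535, 0.0]
force: [0.9, 0.1, -3.2]
finger_gap: 0.024
```

```bash
python3 -c "
from h import *
delta([.509,.155,.172]);im=grab('side','5');cv2.imwrite('pics/z7.png',cv2.resize(im['frame'][150:300,180:330],None,fx=4,fy=4,interpolation=2))"
```

```text
t 7.0 tcp [0.5087 0.1553 0.2459] zaxis [ 7.e-04 -3.e-04 -1.e+00] delta cm [-0.02  0.03  7.39] y-ang -25.33 spin -0.0006
F [ 0.89  0.12 -3.24] M [-0.237 -0.672 -0.023] gap 0.02402301612122082 q [ 0.19   0.042  1.339 -0.     1.76   0.632]
```

View pics/z7.png

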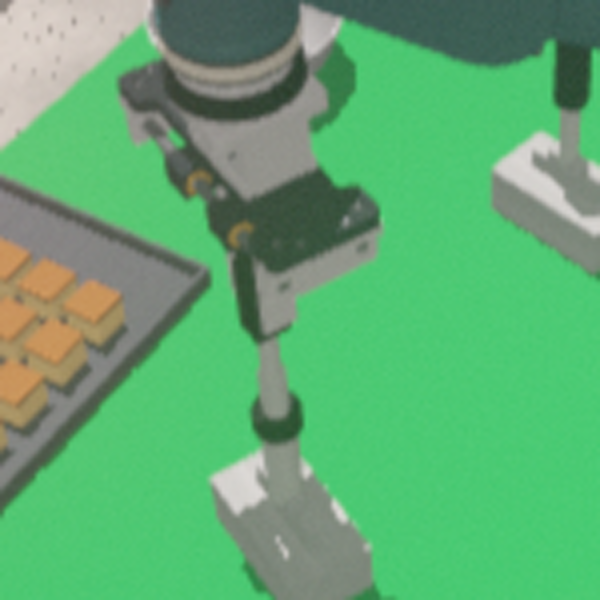

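The collar is still at its resting place and the tube is out about 73 mm. I'll go the last few mm slowly and watch the pull.

Request:
move_arm:
  moves: [0,0,-0.15,0,1.0,0,0,-0.3,0,1.0,0,0,-0.45,0,1.0,0,0,-0.45,0,1.0]

```text
clock: 7.45
tcp_pos: [0.5086, 0.1554, 0.2503]
tcp_rot: [0.0, 0.845, 0.535, 0.0]
force: [0.8, 0.6, -1.7]
finger_gap: 0.0239
```

Request:
move_arm:
  moves: [0,0,-0.15,0,1.0,0,0,-0.3,0,1.0,0,0,-0.4,0,1.0,0,0,-0.4,0,1.0]

```text
clock: 7.85
tcp_pos: [0.5083, 0.1554, 0.2531]
tcp_rot: [-0.0, 0.845, 0.535, -0.001]
force: [1.5, -1.7, -7.0]
finger_gap: 0.0238
```

```bash
python3 -c "
from h import *
delta([.509,.155,.172]);im=grab('side','6');cv2.imwrite('pics/z8.png',cv2.resize(im['frame'][150:300,180:330],None,fx=4,fy=4,interpolation=2))"
```

```text
t 7.85 tcp [0.5083 0.1554 0.2531] zaxis [-1.6e-03 -3.0e-04 -1.0e+00] delta cm [0.   0.1  8.11] y-ang -25.33 spin -0.0004
F [ 1.5  -1.7  -7.04] M [-0.201 -0.761 -0.008] gap 0.02377461024753935 q [ 0.19   0.043  1.324 -0.     1.776  0.632]
```

View pics/z8.png

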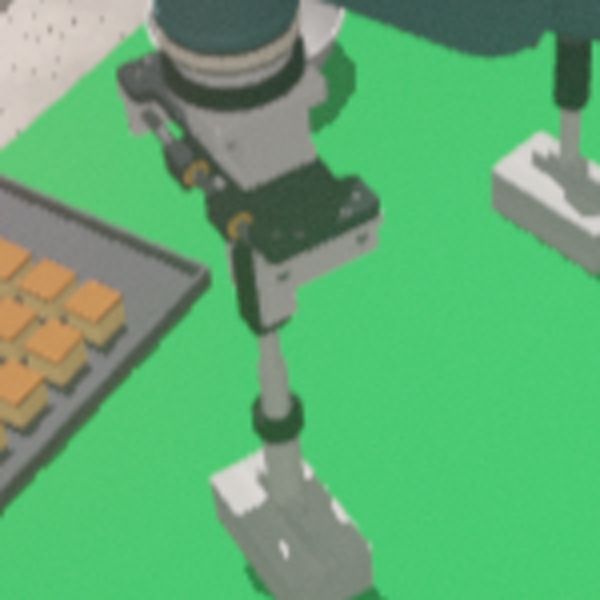

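The pull rose to 7 N at 81 mm, which is the second stop reached with the blade in its slot and the collar not moved. Next I'll lift.

Request:
move_arm:
  moves: [0,0.05,-0.3,0,1.0,0,0.05,-0.7,0,1.0,0,0.05,-1.2,0,1.0,0,0.05,-1.6,0,1.0,0,0.05,-1.8,0,1.0]

```text
clock: 8.4
tcp_pos: [0.5088, 0.1555, 0.2729]
tcp_rot: [-0.0, 0.845, 0.535, 0.0]
force: [0.0, 0.8, -4.7]
finger_gap: 0.024
```

```bash
python3 -c "
from h import *
delta([.509,.155,.172]);im=grab('side','7');cv2.imwrite('pics/z9.png',cv2.resize(im['frame'][150:300,180:330],None,fx=4,fy=4,interpolation=2))"
```

```text
t 8.4 tcp [0.5088 0.1555 0.2729] zaxis [ 1.e-04  6.e-04 -1.e+00] delta cm [-0.04  0.04 10.09] y-ang -25.31 spin -0.0001
F [ 0.05  0.81 -4.66] M [-0.038 -0.071 -0.029] gap 0.024001264157174212 q [1.900e-01 4.400e-02 1.285e+00 1.000e-03 1.813e+00 6.310e-01]
```

View pics/z9.png

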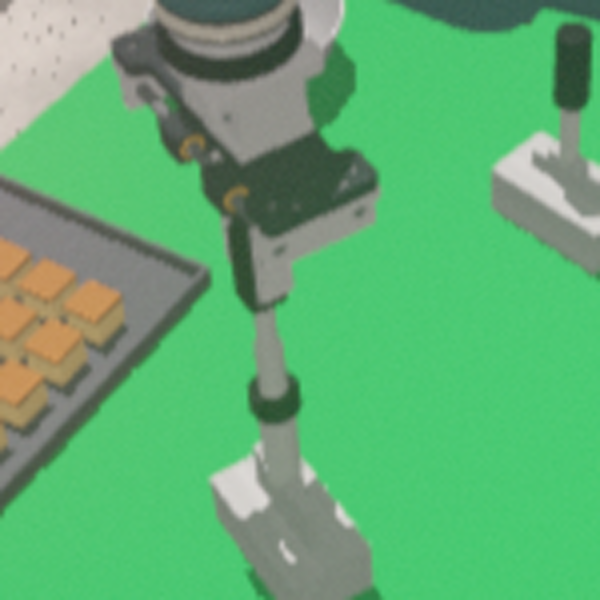

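The collar is now rising along with the grip, so the lower part is lifting (4.7 N), and it stays upright. I'll carry on until it is clear.

Request:
move_arm:
  moves: [0,0,-0.4,0,1.0,0,0,-1,0,1.0,0,0,-1.6,0,1.0,0,0,-2.2,0,1.0,0,0,-2.6,0,1.0]

```text
clock: 8.95
tcp_pos: [0.5092, 0.1553, 0.299]
tcp_rot: [0.0, 0.845, 0.535, 0.001]
force: [-0.3, 0.6, -6.0]
finger_gap: 0.0239
```

Request:
move_arm:
  moves: [0,0,-0.6,0,1.0,0,0,-1.3,0,1.0,0,0,-2,0,1.0,0,0,-2.7,0,1.0,0,0,-3,0,1.0]

```text
clock: 9.45
tcp_pos: [0.5093, 0.1553, 0.3292]
tcp_rot: [0.0, 0.845, 0.535, 0.001]
force: [-0.2, -0.0, -5.6]
finger_gap: 0.0238
```

Request:
move_arm:
  moves: [0,0,-0.3,0,1.0,0,0,-0.5,0,1.0,0,0,-0.5,0,1.0,0,0,-0.5,0,1.0,0,0,-0.5,0,1.0]

```text
clock: 9.95
tcp_pos: [0.5089, 0.1552, 0.3326]
tcp_rot: [-0.0, 0.845, 0.535, -0.0]
force: [0.2, 0.3, -5.1]
finger_gap: 0.0238
```

```bash
python3 -c "
from h import *
delta([.509,.155,.172]);im=grab('side','8');cv2.imwrite('pics/z10.png',cv2.resize(im['frame'][130:300,170:340],None,fx=3.5,fy=3.5,interpolation=2))
P=pts(im)
R=np.zeros(P.shape[:2],bool);R[150:300,200:300]=1
hsv=cv2.cvtColor(im['frame'],cv2.COLOR_BGR2HSV)
d=np.linalg.norm(P[...,:2]-[.509,.155],axis=-1)
m=R&(hsv[...,1]<120)&(d<.05)&(P[...,2]>.055)
import collections
for z in np.arange(.06,.34,.02):
    q=P[m&(P[...,2]>z)&(P[...,2]<z+.02)]
    if len(q)>3: print(round(z,2),len(q),q.mean(0).round(4),q.min(0)[2].round(4))
print(ctrl.get_state()['qvel'].round(4))
"
```

```text
t 9.95 tcp [0.5089 0.1552 0.3326] zaxis [-7.e-04 -2.e-04 -1.e+00] delta cm [-1.000e-02  3.000e-02  1.606e+01] y-ang -25.33 spin -0.0004
F [ 0.2   0.31 -5.12] M [-0.063 -0.012  0.021] gap 0.023788471350256392 q [ 0.19   0.058  1.152 -0.     1.933  0.632]
0.08 47 [0.5037 0.161  0.0934] 0.085
0.1 68 [0.5028 0.1612 0.1103] 0.1004
0.12 60 [0.5022 0.1612 0.1304] 0.12
0.14 71 [0.4979 0.163  0.1494] 0.1403
0.16 48 [0.5025 0.1624 0.17  ] 0.1607
0.18 53 [0.503  0.162  0.1903] 0.1805
0.2 37 [0.5026 0.163  0.2079] 0.201
0.22 97 [0.5029 0.1636 0.2327] 0.2201
0.24 44 [0.5045 0.1604 0.2508] 0.2409
0.26 51 [0.5056 0.1598 0.2712] 0.2604
0.28 32 [0.5059 0.1589 0.2895] 0.2815
0.3 25 [0.5053 0.159  0.3068] 0.3001
0.32 45 [0.5048 0.1657 0.3303] 0.3209
0.34 96 [0.4998 0.1666 0.3508] 0.3404
[-0.0005  0.0008 -0.0007  0.0003 -0.0005  0.0003]
```

View pics/z10.png

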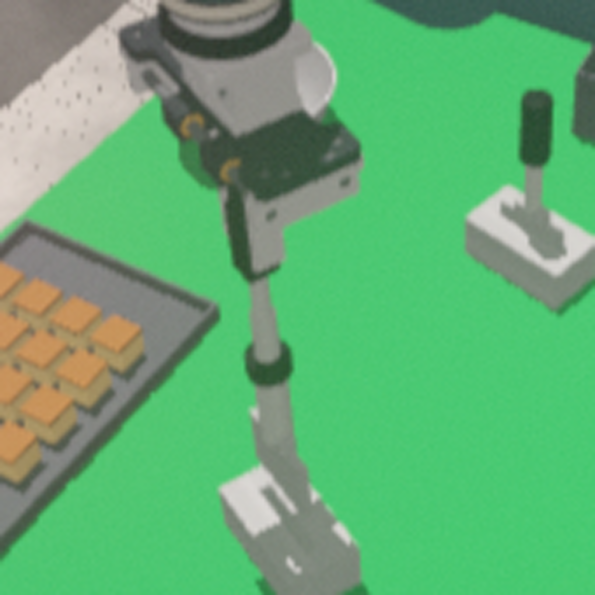

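Request:
move_arm:
  moves: [0,0,0,0,1.0,0,0,0,0,1.0,0,0,0,0,1.0,0,0,0,0,1.0,0,0,0,0,1.0]

```text
clock: 10.5
tcp_pos: [0.509, 0.1552, 0.333]
tcp_rot: [0.0, 0.845, 0.535, -0.0]
force: [-0.8, 0.1, -5.5]
finger_gap: 0.0236
```

```bash
python3 -c "
from h import *
delta([.509,.155,.172]);im=grab('side','9');P=pts(im)
R=np.zeros(P.shape[:2],bool);R[150:300,200:300]=1
hsv=cv2.cvtColor(im['frame'],cv2.COLOR_BGR2HSV)
d=np.linalg.norm(P[...,:2]-[.509,.155],axis=-1)
m=R&(hsv[...,1]<120)&(d<.05)&(P[...,2]>.055)
print('blade low z',np.sort(P[m][:,2])[:5].round(4))
print(cv2.absdiff(im['frame'],cv2.imread('pics/side_8.png'))[130:300,170:340].mean())
ctrl.close_job()"
```

```text
t 10.5 tcp [0.509  0.1552 0.333 ] zaxis [ 0.e+00 -1.e-04 -1.e+00] delta cm [-2.00e-02  1.00e-02  1.61e+01] y-ang -25.32 spin -0.0004
F [-0.8   0.14 -5.49] M [-0.062  0.008  0.024] gap 0.023603421080353407 q [ 0.19   0.058  1.151 -0.     1.933  0.631]
blade low z [0.0835 0.086  0.0862 0.0865 0.0865]
1.5503806228373702
the job is handed in; nothing more can be done
```

The telescoping scraper is fully extended, lifted clear of its stand, and held still and upright. I handed the job in at about 10.5 s.

- **Grip and pull:** I gripped it across the button at 30 N. The 24 mm opening showed the button was flush. I then drew the handle straight up while the blade stayed in its slot. At about 81 mm the pull rose from about 3 N to 7 N, which I took as the second stop. The collar had not moved up to then.
- **Lift:** I raised the extended scraper about 80 mm more.
- **Last checks:** The blade's lower edge was at about z = 0.085 m, roughly 40 mm above the stand top at 0.045 m. From blade edge to grip point measured about 0.265 m, which matches both sections fully out. The last picture matched the one half a second earlier, and the held weight read about 5.5 N with almost no side force.
- **Other objects:** I did not touch the plain scraper or the loaf tin.

No final check failed. During the squeeze and first pull there was a brief side push of about 3.5 N, which I relaxed by moving the gripper about 1.5 mm.

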